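Reset the sprung mousetrap at the shoe shine stall

TASK

Mice gnaw the brushes at night, so both snap traps on the bench must be set; one has gone off. Draw the red bar of the trap that has gone off right back over its spring until the yellow catch hooks it, then let go without setting it off: the bar must never fly free. The other trap must stay set throughout.

Things in the scene. Friction and masses are not known exactly. Their poses are not given: they have to be found in the camera images.
- gone_trap: trap that has gone off: grey base 205 mm (x) by 104 mm (y), rims 13 mm high, screwed to the bench. Origin on the bench under the arm's hinge, z up; the hinge line runs along y, 30 mm up. Gone off, the arm leans to its +x; set, to its -x (roughly towards the robot). On the -x half stands the yellow catch, at y 36 to 44 mm, 83 mm high; it hooks the +y end of the arm's crossbar
- gone_trap_bar (a point): middle of the red grip sleeve, 14 mm thick, 44 mm long along the trap's y, on that arm's 8 mm steel crossbar (102 mm), 80 mm from the hinge line; side wires at y -29 and 29 mm. Gone off: 51 mm above the bench, trap x 77 mm. Set: 70 mm up, x -69 mm. The sleeve can turn between the fingers, so the gripper may stay upright all the way
- gone_trap_arm (a joint): that arm's angle a, rad: 0 gone off, growing as drawn up and over to -x. Bar at trap x = 80 cos(a + 0.262), z = 30 + 80 sin(a + 0.262) mm. Spring: 2.5 N at the bar at 0, 5 N when set. From about 2.1 the bar pushes the catch aside; near 2.36 the catch snaps over it, and let go it rests at 2.34 to 2.37; firm stop at 2.61. Draw to about 2.5, then let go
- gone_trap_catch (a joint): that catch's angle, rad: 0 home (hooking), 0.2 pushed aside; a light spring returns it. One piece with the yellow bait pedal, a plate at trap x -49 to -19, y -21 to 41 mm, 27 mm above the bench (bait lump to 37 mm high at y 13 to 23): 1 to 2 N down on the pedal frees the hook
- set_trap_arm (a joint): arm angle of the other, identical trap, already set: near 2.35, leaning to its -x, hooked by its own catch; it must stay so
There are look-alikes about, which are no part of the job. What is shaped like the gone_trap but purple is not meant.

How it is judged:
By the outcome, as a careful person would: the job done as asked, in the order asked, and still so for the second after the job is handed in, with the robot touching nothing.
It also fails if it takes over 42 s, if anything falls off the work surface, if the arm or the gripper's body presses on something with over 40 N, if the wrist force passes 120 N, or if a joint passes its speed limit or range.

ROBOT

A 6-joint arm with a two-finger parallel gripper is mounted at the origin on the work surface. World frame = base frame: x ahead of the robot, y to its left, z up, the work surface at z = 0. Lengths are in m, angles in degrees, forces in N, time in s.
With the tool pointing down it reaches from about 0.4 to 0.825 m from the base axis. Payload 7 kg.
Tool frame: the origin (TCP) lies midway between the tips of the shut fingers; the grasp point (between the pads) lies 19 mm behind it; z points along the fingers, y is the direction in which the jaws open and shut (so a half turn about z gives the same grasp; the last joint's range is limited). The gripper opens to 88 mm and grips with 3 to 60 N. Pads are 19 mm wide; open, the fingers measure 130 mm over their backs; the gripper's body (78 mm by 193 mm) begins 47 mm behind the grasp point.
Start: joints at [-52.764, 20.546, 0.682, 0, -70.136, -16.507], TCP at [0.239, -0.631, 0.227] pointing down, gripper open.
Joint ranges: [-176.03, 176.03], [-82.01, 121.73], [-58.28, 71.71], [-173.87, 95.51], [-174.79, -0.11], [-173.66, 173.66]. Speed limits (degrees/s): [136.94, 136.94, 172.46, 180, 180, 180].

INTERFACE

Orientations are given as [roll, pitch, yaw] about the fixed x, y, z axes, in that order (R = Rz(yaw) Ry(pitch) Rx(roll)).
In Python, from plant import sensors, cams, job gives the robot as it stands.
- The arm moves only by the tool move_arm, never from a script. Its argument "commands" is a list of rows, each a list of 7 numbers: the finger opening in cm, from 0 to 8.76, then the shift along the tool's x, y, z in cm, then the turn, a rotation vector about the tool's x, y, z in rad. In form: [[hand, x, y, z, wx, wy, wz], ...]. A call has exactly 8 rows; each row is the pose to reach, as a shift and turn from the pose commanded when the call began, along the tool's axes at that moment; what a row does not reach only later rows make up. A row lasts 1/8 s, in which the tool goes at most 62.5 mm and 10.7 degrees, less where a joint would pass 70% of its speed; a pose out of reach is approached as far as the arm can. A call with a gripper value outside its range is refused whole. The fingers move at their own pace and stop on an object; the grip force is fixed at half the most. Time passes only in rows, so rows that repeat a pose let the fingers close, or fill a call up. It gives the time, the measured TCP pose, the force and the opening at its end, in the units of the state.
- sensors.get_obs(): the state, without advancing time (a new reading comes with each control period).
- cams.snapshot(name): name is "scene" or "top"; returns a dict with "frame" (420x560x3 uint8, red, green, blue), "camera_matrix" (3x3 intrinsics, pixels), "R" (3x3) and "t" (3): a world point X has camera coordinates R X + t. Camera axes: x right, y down, z forward; pixel columns grow to the right and rows downward; lengths in m; the calibration is good to about 2 mm. A picture is of the moment at which its call begins. There is no depth.
- job.close_job(): hands the job in, once; it reports no verdict.
The state is a dict: "clock": time; "joint_pos": joint angles; "qvel": joint speeds; "tau": joint torques, N m; "tool_pos": TCP position; "orientation": TCP orientation; "force": force on the tool from outside, world axes, zero at the start; "moment": the same for the moment, N m; "opening": finger opening in m.
Only numpy, scipy, OpenCV 4.12 (cv2) and the standard library are available. Lean on these libraries where they do the work, as an engineer would, in place of code of your own. Each camera call takes 0.05 s, during which the arm holds its last target.

## Working session

There is one attempt and no reset: what is moved stays moved. The work goes in short steps, Python scripts to look and compute and a tool call to move; the robot and the scene stay as the last step left them, time stands still between calls to the robot, and variables do not carry over. Pictures are saved under pics/ and viewed, and the job is handed in when it is done.

Besides the shell and the picture viewer there is one more tool, called after "Request:" by a JSON object that holds its "method" and its "body". move_arm: Moves the arm, as the interface text tells. Its arguments: {"type":"object","properties":{"commands":{"type":"array"}},"required":["commands"]}

```bash
mkdir -p pics; ls
python3 - <<'E'
from plant import sensors,cams
import cv2,pickle
print(sensors.get_obs())
for n in("scene","top"):
    s=cams.snapshot(n); pickle.dump(s,open(n+"0.pkl","wb"))
    cv2.imwrite(f"pics/{n}0.png",cv2.resize(s["frame"][:,:,::-1],(800,600),interpolation=cv2.INTER_CUBIC))
    print(n,s["camera_matrix"],s["R"],s["t"])
E
```

```text
pics
{'clock': 0.0, 'joint_pos': array([-5.27642560e+01,  2.05900675e+01,  6.34429871e-01, -2.29643569e-02,
       -7.01356513e+01, -1.65070240e+01]), 'qvel': array([ 0.05951857, -0.0492138 ,  0.09292242,  0.13471122,  0.05870979,
       -0.0649666 ]), 'tau': array([-5.42303678e-04, -5.82724357e+01,  2.93059194e+01,  6.99701786e+00,
        7.06247418e-03, -1.53426822e-04]), 'tool_pos': array([ 0.23873049, -0.63084772,  0.22563416]), 'orientation': array([ 1.79906339e+02, -5.24274373e-03, -1.59279096e+02]), 'force': array([0.38494203, 0.35643649, 0.67919227]), 'moment': array([-0.03140429,  0.06530422,  0.02102968]), 'opening': 0.08748898575297745}
scene [[526.67591979   0.         277.06004282]
 [  0.         526.67591979 215.72597612]
 [  0.           0.           1.        ]] [[ 0.20749859  0.97823423 -0.00146032]
 [ 0.66449114 -0.14204407 -0.73367227]
 [-0.71791076  0.15126559 -0.67950193]] [-0.08287949 -0.28615045  1.23295084]
top [[388.74982328   0.         285.19340758]
 [  0.         388.74982328 206.06571686]
 [  0.           0.           1.        ]] [[ 0.01172973 -0.99990902  0.00666012]
 [-0.99697403 -0.01220665 -0.07677099]
 [ 0.0768453  -0.00573947 -0.99702651]] [-0.04673776  0.49943547  0.75167058]
```

View pics/scene0.png

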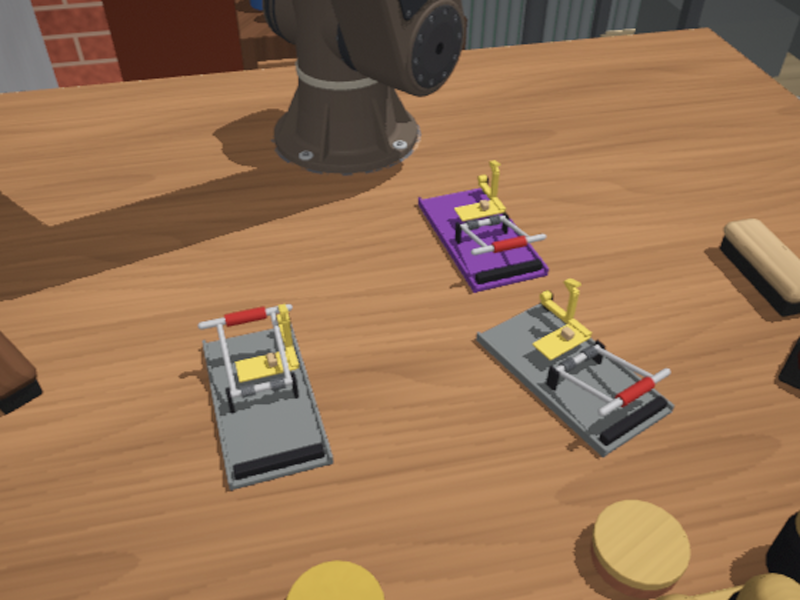

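View pics/top0.png

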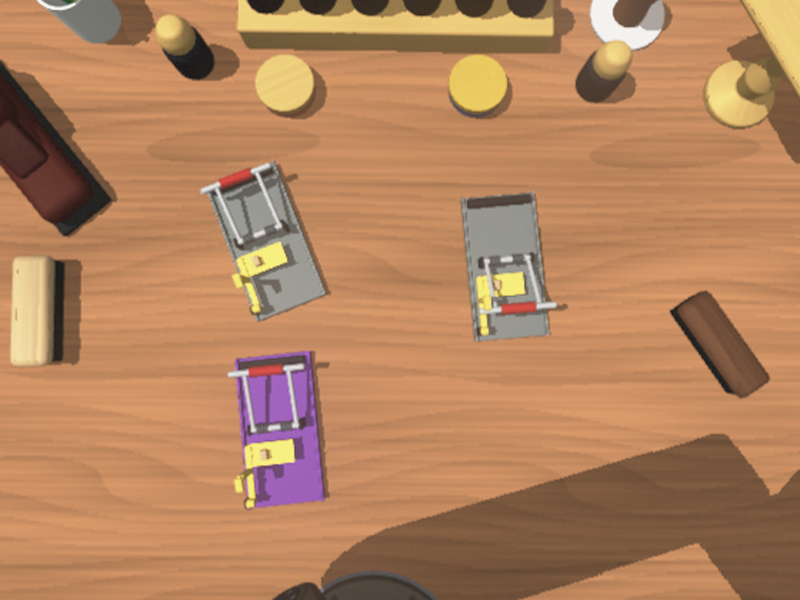

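Candidates for the gone-off trap:
- The grey trap with its bar forward: scene (635,390), top (237,180). I choose this one.
- The purple look-alike: scene (510,243), top (266,370).
- The grey trap that is already set: scene (245,317), top (518,308).

Next I check the choice in a close crop.

Run:
```python
import cv2,pickle
t=pickle.load(open("top0.pkl","rb"))["frame"][:,:,::-1]
s=pickle.load(open("scene0.pkl","rb"))["frame"][:,:,::-1]
# top crop x130..240,y105..235 ; scene crop x320..480,y190..320
cv2.imwrite("pics/tc.png",cv2.resize(t[110:230,135:245],None,fx=5,fy=5,interpolation=cv2.INTER_CUBIC))
cv2.imwrite("pics/sc.png",cv2.resize(s[190:320,325:485],None,fx=4.5,fy=4.5,interpolation=cv2.INTER_CUBIC))
```

```text
(no output)
```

View pics/tc.png

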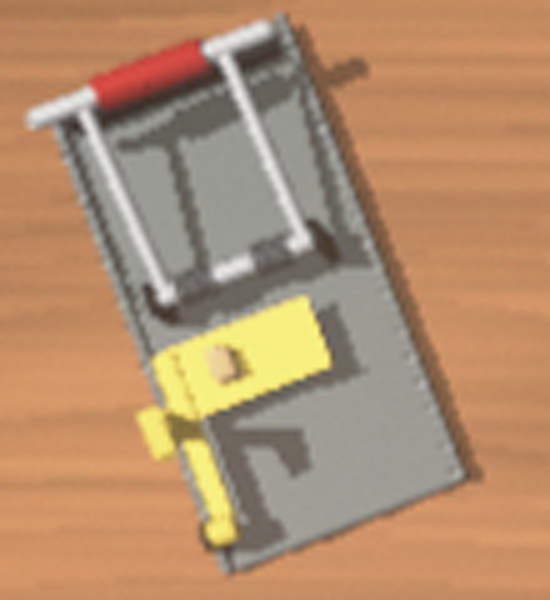

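View pics/sc.png

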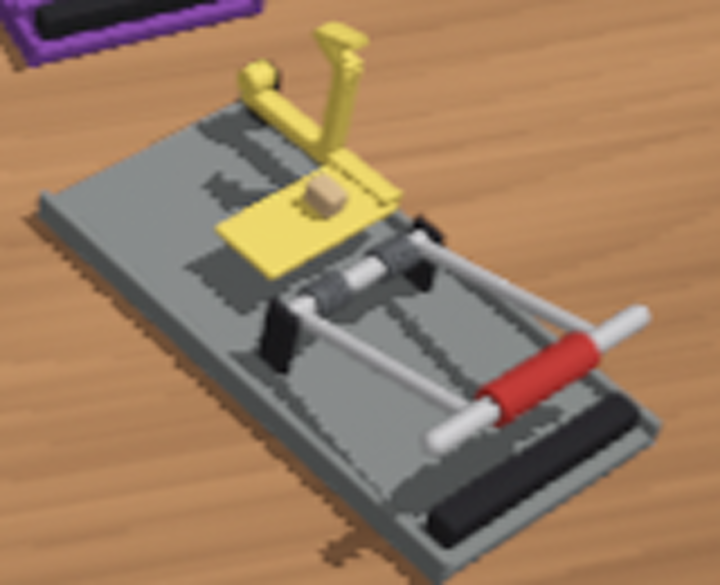

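The crop shows the grey gone-off trap: red sleeve leaning away from the robot, yellow catch upright with nothing hooked. I now fit its pose from both views.

Run:
```python
import cv2,pickle,numpy as np
from scipy.optimize import least_squares
T=pickle.load(open("top0.pkl","rb"));S=pickle.load(open("scene0.pkl","rb"))
def proj(c,P):
    q=P@c["R"].T+c["t"]; q=q@c["camera_matrix"].T; return q[:,:2]/q[:,2:]
tp=[((30,119),(77,51,51)),((270,32),(77,-51,51)),((152,73),(77,0,51)),((308,296),(-19,-21,27)),((330,360),(-49,-21,27)),
((285,14),(102.5,-52,13,1)),((466,478),(-102.5,-52,13,1)),((232,572),(-102.5,52,13,1))]
sp=[((642,315),(77,51,51)),((434,440),(77,-51,51)),((540,378),(77,0,51)),((218,230),(-49,-21,27)),((274,277),(-19,-21,27)),((44,200),(-102.5,-52,13,1)),((658,430),(102.5,52,13,1))]
def res(p):
    x,y,a,o=p; R=np.array([[np.cos(a),-np.sin(a)],[np.sin(a),np.cos(a)]]); r=[]
    for c,L,k,off in((T,tp,5,(135,110)),(S,sp,4.5,(325,190))):
        for u,m in L:
            m3=np.array(m[:3])/1000
            if len(m)>3:m3[0]+=o
            w=np.r_[R@m3[:2]+[x,y],m3[2]]
            r+=list(proj(c,w[None])[0]-(np.array(u)+.5)/k+.5-np.array(off))
    return np.array(r)
f=least_squares(res,[.55,.2,.3,0],loss='soft_l1')
print(f.x,np.degrees(f.x[2])); print(res(f.x).reshape(-1,2).round(1))
x,y,a,o=f.x
b=np.array([x,y])+.0773*np.array([np.cos(a),np.sin(a)]); print("bar",b, "yawnow -159.28")
b=np.array([x,y])-.069*np.array([np.cos(a),np.sin(a)]); print("set",b, np.hypot(*b))
```

```text
[ 0.58232559  0.16337064  0.39382398 -0.00649086] 22.564451925402008
[[-0.4  0.3]
 [ 1.3 -1.6]
 [ 0.1 -0.2]
 [-0.4 -0.9]
 [ 0.7  0.3]
 [-0.1 -0.8]
 [ 0.2 -0.4]
 [-1.8  0.2]
 [ 1.2 -1. ]
 [-1.6  1.9]
 [ 0.1 -0.1]
 [-0.5 -0.9]
 [-0.  -0.1]
 [-1.3 -2. ]
 [ 1.8 -2. ]]
bar [0.65370815 0.19303239] yawnow -159.28
set [0.51860764 0.13689379] 0.5363709499203169
```

Request:
{"method": "move_arm", "body": {"commands": [[5, -3.7, 3.4, 0, 0, 0, -0.1], [5, -7.4, 6.8, 0, 0, 0, -0.2], [5, -11.1, 10.2, 0, 0, 0, -0.3], [5, -14.8, 13.6, 0, 0, 0, -0.4], [5, -18.5, 17, 0, 0, 0, -0.5], [5, -22.2, 20.4, 0, 0, 0, -0.6], [5, -25.9, 23.8, 0, 0, 0, -0.7], [5, -29.6, 27.2, 0, 0, 0, -0.8]]}}

```text
clock: 1.1
tool_pos: [0.4198, -0.2705, 0.2265]
orientation: [180.0, 0.0, -113.3]
force: [0.3, -0.5, 0.4]
opening: 0.0501
```

```bash
cat > h.py <<'E'
import numpy as np
from scipy.spatial.transform import Rotation as Ro
from plant import sensors
TR=np.array([.58233,.16337]);A=.39382
def to_tool(goal):
    o=sensors.get_obs();R=Ro.from_euler('xyz',o['orientation'],degrees=True)
    G=Ro.from_euler('xyz',[180,0,np.degrees(A)-90],degrees=True)
    print('t',o['clock'],'pos',o['tool_pos'].round(4),o['orientation'].round(2),'F',o['force'].round(1),'op',round(o['opening'],4),'q',o['joint_pos'].round(1))
    print('shift cm',(R.inv().apply(np.array(goal)-o['tool_pos'])*100).round(2),'turn',((R.inv()*G).as_rotvec()).round(4))
def bar(a,dz=-.015,off=0,y=0):
    x=.08*np.cos(a+.262)+off; z=.03+.08*np.sin(a+.262)
    c,s=np.cos(A),np.sin(A)
    return np.r_[TR+[c*x-s*y,s*x+c*y],z+dz]
E
python3 - <<'E'
from h import *
g=bar(0);g[2]=.17
to_tool(g)
E
```

```text
t 1.1 pos [ 0.4198 -0.2705  0.2265] [ 1.7999e+02  1.0000e-02 -1.1325e+02] F [ 0.3 -0.5  0.4] op 0.0501 q [-10.2   3.8 -21.   -0.  -65.2 -13. ]
shift cm [-51.82  -3.19   5.65] turn [ 0.000e+00  2.000e-04 -7.996e-01]
```

Request:
{"method": "move_arm", "body": {"commands": [[5, -5.2, -0.3, 0.5, 0, 0, -0.1], [5, -10.4, -0.6, 1, 0, 0, -0.2], [5, -15.6, -0.9, 1.5, 0, 0, -0.3], [5, -20.8, -1.2, 2, 0, 0, -0.4], [5, -26, -1.5, 2.5, 0, 0, -0.5], [5, -31.2, -1.9, 3, 0, 0, -0.6], [5, -36.4, -2.2, 3.5, 0, 0, -0.7], [5, -41.6, -2.5, 4, 0, 0, -0.8]]}}

```text
clock: 2.1
tool_pos: [0.6082, 0.1012, 0.1861]
orientation: [180.0, 0.0, -67.4]
force: [0.9, 0.2, -0.1]
opening: 0.0499
```

Run:
```python
from h import *
g=bar(0);g[2]=.12
to_tool(g)
```

```text
t 2.1 pos [0.6082 0.1012 0.1861] [179.97   0.   -67.4 ] F [ 0.9  0.2 -0.1] op 0.0499 q [ 27.6  16.7 -10.3  -0.  -63.   -5. ]
shift cm [-6.73 -7.73  6.61] turn [0.0005 0.     0.0006]
```

Request:
{"method": "move_arm", "body": {"commands": [[5, -1.5, -1.8, 1.5, 0, 0, 0], [5, -3, -3.6, 3, 0, 0, 0], [5, -4.5, -5.4, 4.5, 0, 0, 0], [5, -6, -7, 6, 0, 0, 0], [5, -6.7, -7.7, 6.6, 0, 0, 0], [5, -6.7, -7.7, 6.6, 0, 0, 0], [5, -6.7, -7.7, 6.6, 0, 0, 0], [5, -6.7, -7.7, 6.6, 0, 0, 0]]}}

```text
clock: 3.1
tool_pos: [0.6536, 0.1905, 0.1215]
orientation: [-179.9, 0.0, -67.6]
force: [0.3, -0.6, 0.1]
opening: 0.0502
```

Run:
```python
from h import *
from plant import cams
import cv2
t=cams.snapshot("top")["frame"][:,:,::-1];s=cams.snapshot("scene")["frame"][:,:,::-1]
to_tool(bar(0))
a=cv2.resize(t[80:240,100:280],(400,356),interpolation=cv2.INTER_CUBIC);b=cv2.resize(s[170:330,310:490],(400,356),interpolation=cv2.INTER_CUBIC)
cv2.imwrite("pics/c1.png",cv2.hconcat([a,b]))
```

```text
t 3.2 pos [0.6536 0.1905 0.1213] [-1.7994e+02  1.0000e-02 -6.7620e+01] F [-0.9 -0.1 -0.3] op 0.0502 q [ 32.6  25.4  -6.2   0.  -58.3 -10.2]
shift cm [-0.23 -0.09  8.56] turn [-0.001   0.0001 -0.0033]
```

View pics/c1.png

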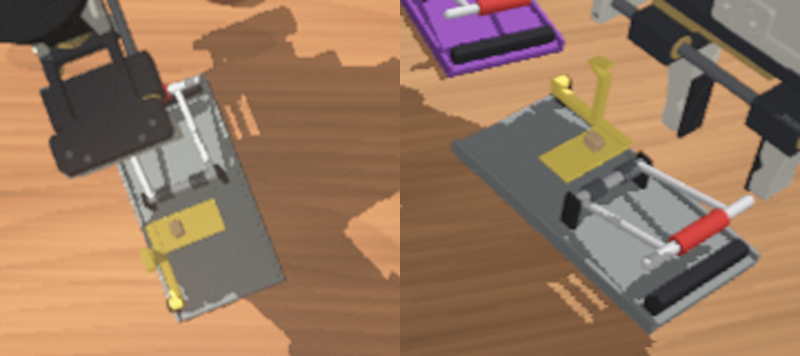

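Run:
```python
from h import *
import pickle
S=pickle.load(open("scene0.pkl","rb"))
def pr(P):
    q=S["camera_matrix"]@(S["R"]@np.array(P)+S["t"]);return ((q[:2]/q[2]-[310,170])*400/180+[400,0]).round(0)
for P in ([.6536,.1905,.1213],bar(0,0)): print(pr(P))
c,s=np.cos(A),np.sin(A)
for k in(-1,1): print(pr([.6536+k*.025*c,.1905+k*.025*s,.1213]))
```

```text
[721. 155.]
[699. 231.]
[689. 131.]
[753. 179.]
```

The projected TCP and bar match the picture: fingertips midway at about (721,160) and sleeve at (700,232). I go down.

Request:
{"method": "move_arm", "body": {"commands": [[5, -0.2, -0.1, 2, 0, 0, 0], [5, -0.2, -0.1, 4, 0, 0, 0], [5, -0.2, -0.1, 6, 0, 0, 0], [5, -0.2, -0.1, 7.5, 0, 0, 0], [5, -0.2, -0.1, 8.5, 0, 0, 0], [5, -0.2, -0.1, 8.5, 0, 0, 0], [2, -0.2, -0.1, 8.5, 0, 0, 0], [2, -0.2, -0.1, 8.5, 0, 0, 0]]}}

```text
clock: 4.2
tool_pos: [0.6541, 0.1934, 0.0364]
orientation: [-179.9, 0.0, -67.6]
force: [-0.1, 0.7, -0.1]
opening: 0.0358
```

Request:
{"method": "move_arm", "body": {"commands": [[0, 0, 0, 0, 0, 0, 0], [0, 0, 0, 0, 0, 0, 0], [0, 0, 0, 0, 0, 0, 0], [0, 0, 0, 0, 0, 0, 0], [0, 0, 0, 0, 0, 0, 0], [0, 0, 0, 0, 0, 0, 0], [0, 0, 0, 0, 0, 0, 0], [0, 0, 0, 0, 0, 0, 0]]}}

```text
clock: 5.2
tool_pos: [0.6524, 0.1926, 0.0357]
orientation: [179.9, -0.0, -67.6]
force: [-4.7, -0.5, 4.3]
opening: 0.0133
```

Run:
```python
from h import *
from plant import cams
import cv2
s=cams.snapshot("scene")["frame"][:,:,::-1]
to_tool(bar(0))
cv2.imwrite("pics/c2.png",cv2.resize(s[170:330,310:490],(675,600),interpolation=cv2.INTER_CUBIC))
p=sensors.get_obs()['tool_pos']
for a in np.arange(0,2.51,.125): 
    d=(bar(a)-bar(0))*100; print(round(a,3),'y',round(-(d[0]*np.cos(A)+d[1]*np.sin(A)),2),'z',round(-d[2],2))
```

```text
t 5.25 pos [0.6524 0.1925 0.0356] [ 1.7986e+02 -1.0000e-02 -6.7610e+01] F [-5.5 -0.1  4.5] op 0.0133 q [ 32.8  30.3 -10.7  -0.  -49.1 -10.4]
shift cm [ 0.   -0.14 -0.01] turn [ 0.0024 -0.0001 -0.003 ]
0.0 y -0.0 z -0.0
0.125 y 0.32 z -0.95
0.25 y 0.75 z -1.85
0.375 y 1.3 z -2.69
0.5 y 1.94 z -3.45
0.625 y 2.67 z -4.13
0.75 y 3.49 z -4.71
0.875 y 4.36 z -5.19
1.0 y 5.3 z -5.55
1.125 y 6.26 z -5.79
1.25 y 7.26 z -5.91
1.375 y 8.26 z -5.91
1.5 y 9.25 z -5.78
1.625 y 10.21 z -5.53
1.75 y 11.14 z -5.16
1.875 y 12.02 z -4.68
2.0 y 12.83 z -4.09
2.125 y 13.56 z -3.41
2.25 y 14.19 z -2.64
2.375 y 14.73 z -1.8
2.5 y 15.16 z -0.89
```

View pics/c2.png

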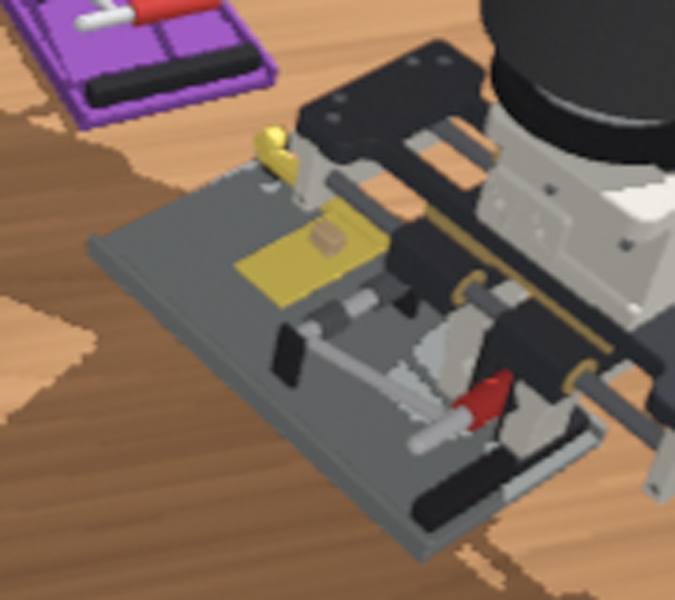

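The sleeve is gripped (opening 13.3 mm) and the fingers sit between the side wires. I draw along the arc.

Request:
{"method": "move_arm", "body": {"commands": [[0, 0, 0.4, -0.95, 0, 0, 0], [0, 0, 0.85, -1.85, 0, 0, 0], [0, 0, 1.4, -2.7, 0, 0, 0], [0, 0, 2.05, -3.45, 0, 0, 0], [0, 0, 2.8, -4.1, 0, 0, 0], [0, 0, 3.6, -4.7, 0, 0, 0], [0, 0, 4.45, -5.2, 0, 0, 0], [0, 0, 5.4, -5.55, 0, 0, 0]]}}

```text
clock: 6.25
tool_pos: [0.6081, 0.1744, 0.0951]
orientation: [-179.4, -0.0, -67.5]
force: [10.5, 2.4, 6.0]
opening: 0.0132
```

```bash
cat >> h.py <<'E'
def where():
    o=sensors.get_obs();p=o['tool_pos'];d=p[:2]-TR;c,s=np.cos(A),np.sin(A)
    lx,ly=c*d[0]+s*d[1],-s*d[0]+c*d[1];lz=p[2]+.015
    print('trap x,y,z of bar',np.round([lx,ly,lz],4),'r',np.hypot(lx,lz-.03).round(4),'a',(np.arctan2(lz-.03,lx)-.262).round(3))
    f=o['force'];print('F trap',(c*f[0]+s*f[1]).round(1),(-s*f[0]+c*f[1]).round(1),f[2].round(1),'op',o['opening'].round(4),'t',o['clock'],'q',o['joint_pos'].round(0))
E
python3 -c "
from h import *
where()"
```

```text
trap x,y,z of bar [0.0281 0.0002 0.1101] r 0.0849 a 0.972Traceback (most recent call last):
  File "<string>", line 3, in <module>
    where()
    ~~~~~^^
  File "h.py", line 18, in where
    f=o['force'];print('F trap',(c*f[0]+s*f[1]).round(1),(-s*f[0]+c*f[1]).round(1),f[2].round(1),'op',o['opening'].round(4),'t',o['clock'],'q',o['joint_pos'].round(0))
                                                                                                      ^^^^^^^^^^^^^^^^^^
AttributeError: 'float' object has no attribute 'round'
```

Request:
{"method": "move_arm", "body": {"commands": [[0, 0, 0, 0, 0, 0, 0], [0, 0, 0, 0, 0, 0, 0], [0, 0, 0, 0, 0, 0, 0], [0, 0, 0, 0, 0, 0, 0], [0, 0, 0, 0, 0, 0, 0], [0, 0, 0, 0, 0, 0, 0], [0, 0, 0, 0, 0, 0, 0], [0, 0, 0, 0, 0, 0, 0]]}}

```text
clock: 7.25
tool_pos: [0.6081, 0.1743, 0.0953]
orientation: [-179.4, -0.0, -67.5]
force: [9.3, 1.0, 5.8]
opening: 0.0129
```

```bash
sed -i "s/o\['opening'\].round(4)/round(o['opening'],4)/" h.py
python3 - <<'E'
from h import *
from plant import cams
import cv2
s=cams.snapshot("scene")["frame"][:,:,::-1];t=cams.snapshot("top")["frame"][:,:,::-1]
where()
cv2.imwrite("pics/c3.png",cv2.resize(s[150:330,310:510],(667,600),interpolation=cv2.INTER_CUBIC))
E
```

```text
trap x,y,z of bar [0.028  0.0003 0.1103] r 0.0851 a 0.973
F trap 8.5 -1.7 5.5 op 0.0134 t 7.35 q [ 34.  22. -15.   0. -52. -11.]
```

View pics/c3.png

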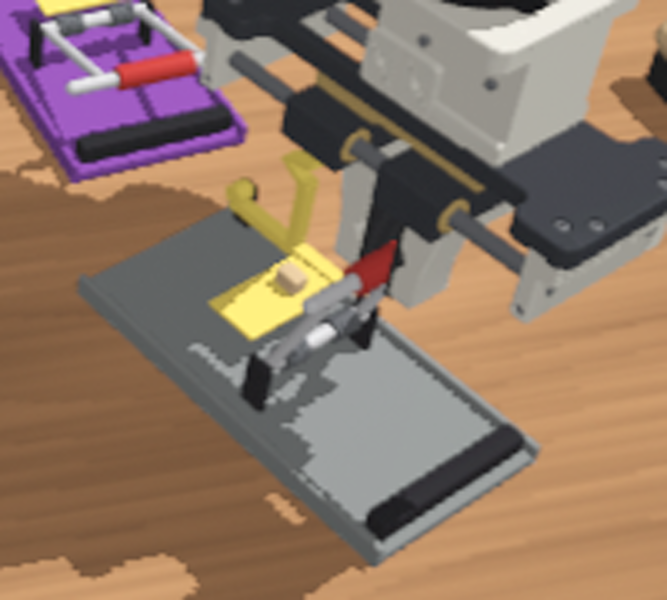

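Run:
```python
from h import *
import pickle
S=pickle.load(open("scene0.pkl","rb"))
c,s=np.cos(A),np.sin(A)
def pr(x,y,z):
    P=np.r_[TR+[c*x-s*y,s*x+c*y],z]
    q=S["camera_matrix"]@(S["R"]@P+S["t"]);return ((q[:2]/q[2]-[310,150])*667/200).round(0)
for a in np.arange(.7,1.5,.1):
    x,z=.08*np.cos(a+.262),.03+.08*np.sin(a+.262)
    print(round(a,2),pr(x,-.050,z),pr(x,-.022,z))
print(pr(.028,0,.0953),pr(.028,-.022,.1103))
```

```text
0.7 [331. 346.] [379. 318.]
0.8 [321. 329.] [369. 301.]
0.9 [310. 313.] [358. 286.]
1.0 [299. 297.] [347. 271.]
1.1 [286. 283.] [334. 257.]
1.2 [274. 270.] [322. 244.]
1.3 [261. 258.] [308. 233.]
1.4 [247. 248.] [295. 223.]
[385. 273.] [355. 269.]
```

Request:
{"method": "move_arm", "body": {"commands": [[0, 0, 0, -0.25, 0, 0, 0], [0, 0, 0, -0.5, 0, 0, 0], [0, 0, 0.35, -0.6, 0, 0, 0], [0, 0, 0.7, -0.7, 0, 0, 0], [0, 0, 1.1, -0.75, 0, 0, 0], [0, 0, 1.5, -0.8, 0, 0, 0], [0, 0, 1.5, -0.8, 0, 0, 0], [0, 0, 1.5, -0.8, 0, 0, 0]]}}

```text
clock: 8.35
tool_pos: [0.5922, 0.1677, 0.1016]
orientation: [-179.6, -0.0, -67.5]
force: [7.0, -0.0, 0.9]
opening: 0.0132
```

Run:
```python
from h import *
from plant import cams
import cv2
s=cams.snapshot("scene")["frame"][:,:,::-1]
where()
cv2.imwrite("pics/c4.png",cv2.resize(s[150:330,310:510],(667,600),interpolation=cv2.INTER_CUBIC))
```

```text
trap x,y,z of bar [0.0108 0.0002 0.1166] r 0.0872 a 1.185
F trap 6.2 -2.8 0.5 op 0.0132 t 8.4 q [ 34.  21. -17.   0. -52. -12.]
```

View pics/c4.png

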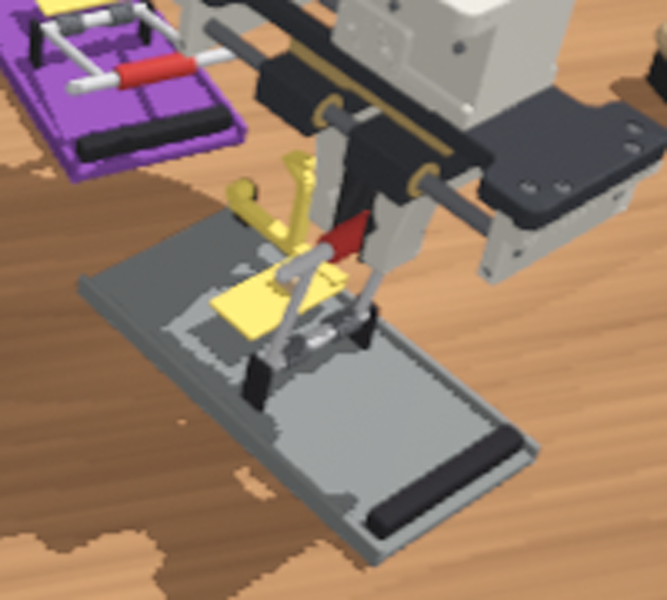

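Request:
{"method": "move_arm", "body": {"commands": [[0, 0, 0.8, 0, 0, 0, 0], [0, 0, 1.6, 0, 0, 0, 0], [0, 0, 2.4, 0.15, 0, 0, 0], [0, 0, 3.2, 0.35, 0, 0, 0], [0, 0, 3.9, 0.6, 0, 0, 0], [0, 0, 4.6, 0.95, 0, 0, 0], [0, 0, 5.3, 1.35, 0, 0, 0], [0, 0, 5.6, 1.6, 0, 0, 0]]}}

```text
clock: 9.4
tool_pos: [0.5404, 0.1465, 0.0862]
orientation: [-179.6, -0.0, -67.5]
force: [1.8, 0.8, 10.4]
opening: 0.0129
```

Run:
```python
from h import *
from plant import cams
import cv2
s=cams.snapshot("scene")["frame"][:,:,::-1]
where()
cv2.imwrite("pics/c5.png",cv2.resize(s[150:330,310:510],(667,600),interpolation=cv2.INTER_CUBIC))
```

```text
trap x,y,z of bar [-0.0457  0.0005  0.1009] r 0.0844 a 1.881
F trap 2.6 -0.8 7.8 op 0.013 t 9.45 q [ 35.  17. -25.   0. -48. -13.]
```

View pics/c5.png

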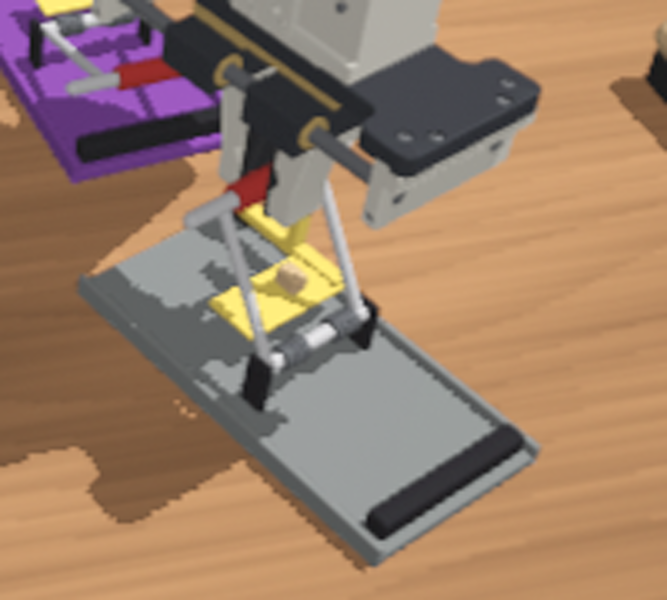

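Request:
{"method": "move_arm", "body": {"commands": [[0, 0, 0.4, 0.3, 0, 0, 0], [0, 0, 0.95, 0.8, 0, 0, 0], [0, 0, 1.5, 1.4, 0, 0, 0], [0, 0, 1.95, 2.05, 0, 0, 0], [0, 0, 2.35, 2.75, 0, 0, 0], [0, 0, 2.7, 3.45, 0, 0, 0], [0, 0, 2.7, 3.45, 0, 0, 0], [0, 0, 2.7, 3.45, 0, 0, 0]]}}

```text
clock: 10.45
tool_pos: [0.5145, 0.1357, 0.0507]
orientation: [-179.8, -0.0, -67.5]
force: [1.8, -0.2, 6.6]
opening: 0.013
```

Run:
```python
from h import *
from plant import cams
import cv2
s=cams.snapshot("scene")["frame"][:,:,::-1]
where()
cv2.imwrite("pics/c6.png",cv2.resize(s[150:290,330:490],(686,600),interpolation=cv2.INTER_CUBIC))
```

```text
trap x,y,z of bar [-0.0733  0.0005  0.0658] r 0.0815 a 2.425
F trap 1.7 -1.1 7.1 op 0.013 t 10.5 q [ 36.  18. -30.   0. -42. -14.]
```

View pics/c6.png

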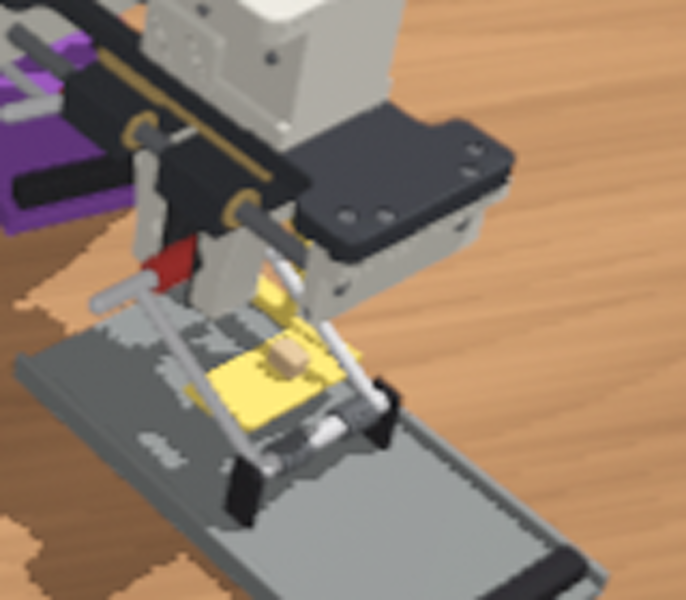

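Request:
{"method": "move_arm", "body": {"commands": [[0, 0, 0.05, 0.15, 0, 0, 0], [0, 0, 0.1, 0.3, 0, 0, 0], [0, 0, 0.1, 0.3, 0, 0, 0], [0, 0, 0.1, 0.3, 0, 0, 0], [0, 0, 0.1, 0.3, 0, 0, 0], [0, 0, 0.1, 0.3, 0, 0, 0], [0, 0, 0.1, 0.3, 0, 0, 0], [0, 0, 0.1, 0.3, 0, 0, 0]]}}

```text
clock: 11.5
tool_pos: [0.5133, 0.1352, 0.0477]
orientation: [-179.8, -0.0, -67.5]
force: [0.3, -1.7, 6.3]
opening: 0.0128
```

```bash
python3 -c "
from h import *
where()"
```

```text
trap x,y,z of bar [-0.0745  0.0005  0.0627] r 0.0814 a 2.466
F trap -0.4 -1.7 6.3 op 0.0128 t 11.5 q [ 36.  18. -30.   0. -42. -14.]
```

Request:
{"method": "move_arm", "body": {"commands": [[0, 0, -0.05, -0.15, 0, 0, 0], [0, 0, -0.1, -0.3, 0, 0, 0], [0, 0, -0.15, -0.45, 0, 0, 0], [0, 0, -0.2, -0.6, 0, 0, 0], [0, 0, -0.3, -0.75, 0, 0, 0], [0, 0, -0.35, -0.9, 0, 0, 0], [0, 0, -0.35, -0.9, 0, 0, 0], [0, 0, -0.35, -0.9, 0, 0, 0]]}}

```text
clock: 12.5
tool_pos: [0.5166, 0.1367, 0.055]
orientation: [-179.9, 0.0, -67.6]
force: [7.5, 0.2, -2.7]
opening: 0.0129
```

```bash
python3 -c "
from h import *
where()"
```

```text
trap x,y,z of bar [-0.0709  0.0006  0.07  ] r 0.0814 a 2.366
F trap 7.0 -2.7 -2.7 op 0.0129 t 12.5 q [ 36.  18. -29.   0. -43. -13.]
```

Run:
```python
from plant import cams
import cv2
s=cams.snapshot("scene")["frame"][:,:,::-1];t=cams.snapshot("top")["frame"][:,:,::-1]
a=cv2.resize(s[170:270,350:450],(400,400),interpolation=cv2.INTER_CUBIC);b=cv2.resize(t[130:230,150:250],(400,400),interpolation=cv2.INTER_CUBIC)
cv2.imwrite("pics/c7.png",cv2.hconcat([a,b]))
```

```text
(no output)
```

View pics/c7.png

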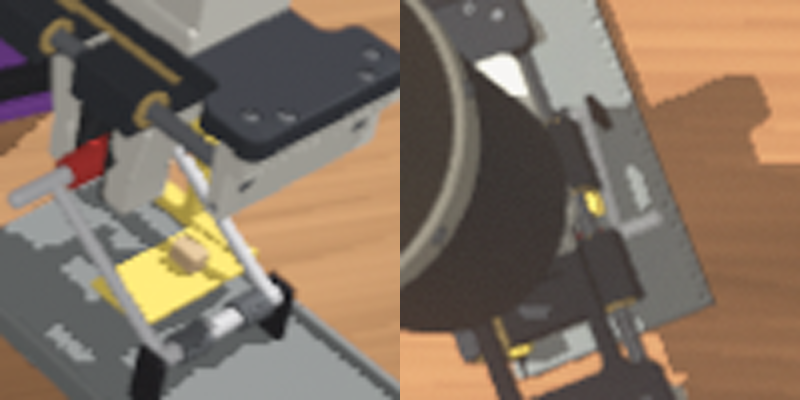

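Request:
{"method": "move_arm", "body": {"commands": [[0, 0, -0.1, -0.05, 0, 0, 0], [0, 0, -0.2, -0.1, 0, 0, 0], [0, 0, -0.3, -0.15, 0, 0, 0], [0, 0, -0.3, -0.15, 0, 0, 0], [0, 0, -0.3, -0.15, 0, 0, 0], [0, 0, -0.3, -0.15, 0, 0, 0], [0, 0, -0.3, -0.15, 0, 0, 0], [0, 0, -0.3, -0.15, 0, 0, 0]]}}

```text
clock: 13.6
tool_pos: [0.5171, 0.1367, 0.0557]
orientation: [179.9, -0.0, -67.6]
force: [-4.9, -1.5, -2.6]
opening: 0.0131
```

```bash
python3 -c "
from h import *
where()"
```

```text
trap x,y,z of bar [-0.0704  0.0004  0.0707] r 0.0813 a 2.356
F trap -5.1 0.5 -2.6 op 0.0131 t 13.6 q [ 36.  18. -29.  -0. -43. -13.]
```

Over the last 3 mm commanded back, the bar moved less than 1 mm, and the force reversed against the spring's return direction. So the catch is holding. I relax to neutral, open part-way and look.

Request:
{"method": "move_arm", "body": {"commands": [[0, 0, 0.1, 0.1, 0, 0, 0], [0, 0, 0.15, 0.15, 0, 0, 0], [0, 0, 0.15, 0.15, 0, 0, 0], [1.8, 0, 0.15, 0.15, 0, 0, 0], [1.8, 0, 0.15, 0.15, 0, 0, 0], [2.4, 0, 0.15, 0.15, 0, 0, 0], [3, 0, 0.15, 0.15, 0, 0, 0], [3, 0, 0.15, 0.15, 0, 0, 0]]}}

```text
clock: 14.6
tool_pos: [0.5169, 0.1368, 0.0546]
orientation: [-180.0, 0.0, -67.6]
force: [0.5, 0.6, 0.8]
opening: 0.0295
```

Run:
```python
from h import *
from plant import cams
import cv2
s=cams.snapshot("scene")["frame"][:,:,::-1]
where()
cv2.imwrite("pics/c8.png",cv2.resize(s[150:290,330:490],(686,600),interpolation=cv2.INTER_CUBIC))
```

```text
trap x,y,z of bar [-0.0706  0.0005  0.0696] r 0.0809 a 2.369
F trap 0.3 0.1 0.8 op 0.0298 t 14.65 q [ 36.  18. -29.   0. -43. -13.]
```

View pics/c8.png

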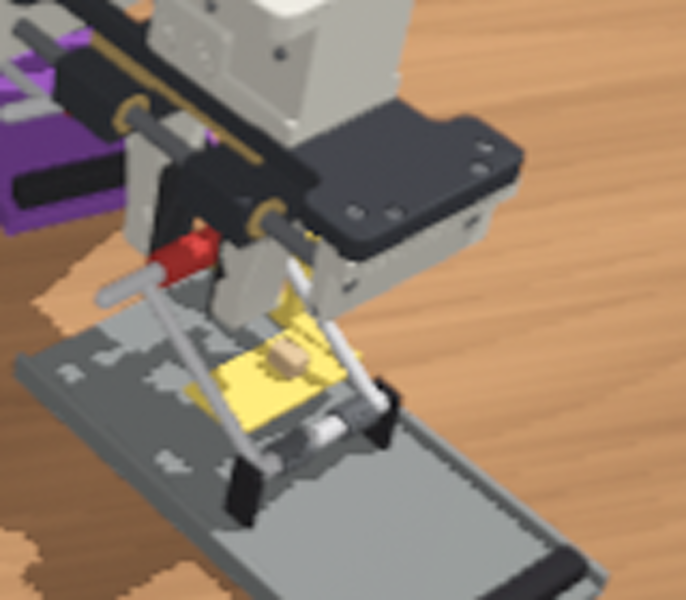

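The bar stays put (end at about (105,298)) with the fingers open around it and zero force. I lift straight up, slowly at first.

Request:
{"method": "move_arm", "body": {"commands": [[3.4, 0, 0, -0.2, 0, 0, 0], [3.4, 0, 0, -0.7, 0, 0, 0], [3.4, 0, 0, -1.4, 0, 0, 0], [3.4, 0, 0, -2.4, 0, 0, 0], [3.4, 0, 0, -3.8, 0, 0, 0], [3.4, 0, 0, -5.8, 0, 0, 0], [3.4, 0, 0, -8.3, 0, 0, 0], [3.4, 0, 0, -11.5, 0, 0, 0]]}}

```text
clock: 15.65
tool_pos: [0.5165, 0.1365, 0.171]
orientation: [180.0, -0.0, -67.6]
force: [0.2, 0.1, 0.5]
opening: 0.034
```

Request:
{"method": "move_arm", "body": {"commands": [[3.4, 3, 1, -2, 0, 0, 0], [3.4, 7, 2, -4, 0, 0, 0], [3.4, 11, 3, -5, 0, 0, 0], [3.4, 15, 4, -5, 0, 0, 0], [3.4, 18, 5, -5, 0, 0, 0], [3.4, 20, 5, -5, 0, 0, 0], [3.4, 20, 5, -5, 0, 0, 0], [3.4, 20, 5, -5, 0, 0, 0]]}}

```text
clock: 16.65
tool_pos: [0.5467, -0.067, 0.2201]
orientation: [-180.0, 0.0, -67.6]
force: [-0.2, 0.1, 0.2]
opening: 0.034
```

Run:
```python
from h import *
from plant import cams
import cv2
s=cams.snapshot("scene")["frame"][:,:,::-1];t=cams.snapshot("top")["frame"][:,:,::-1]
where()
a=cv2.resize(s[130:350,110:500],(780,440),interpolation=cv2.INTER_CUBIC)
cv2.imwrite("pics/c9.png",a);cv2.imwrite("pics/c10.png",cv2.resize(t,(800,600)))
cv2.imwrite("pics/c11.png",cv2.resize(s[170:290,330:490],(800,600),interpolation=cv2.INTER_CUBIC))
```

```text
trap x,y,z of bar [-0.1212 -0.1987  0.2349] r 0.2381 a 1.843
F trap 0.2 -0.4 0.6 op 0.0336 t 16.75 q [ 13.   9. -16.  -0. -65.   9.]
```

View pics/c11.png

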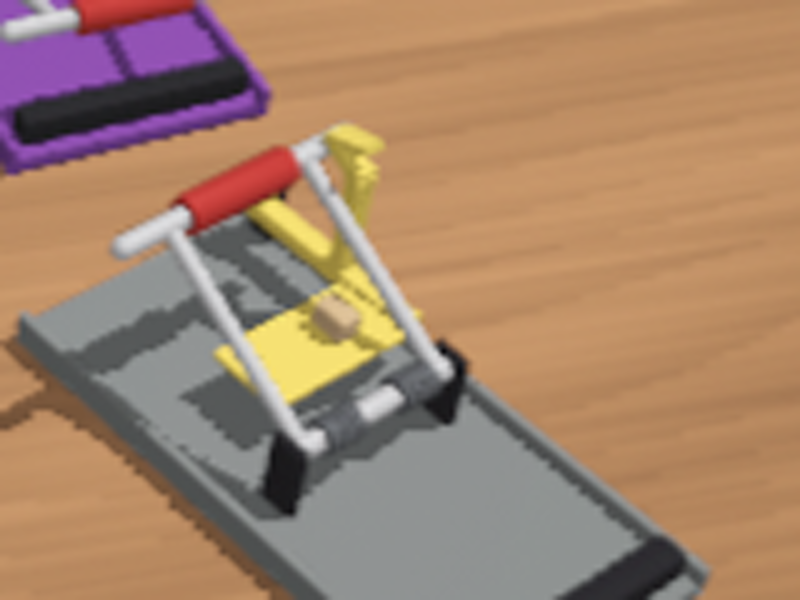

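View pics/c10.png

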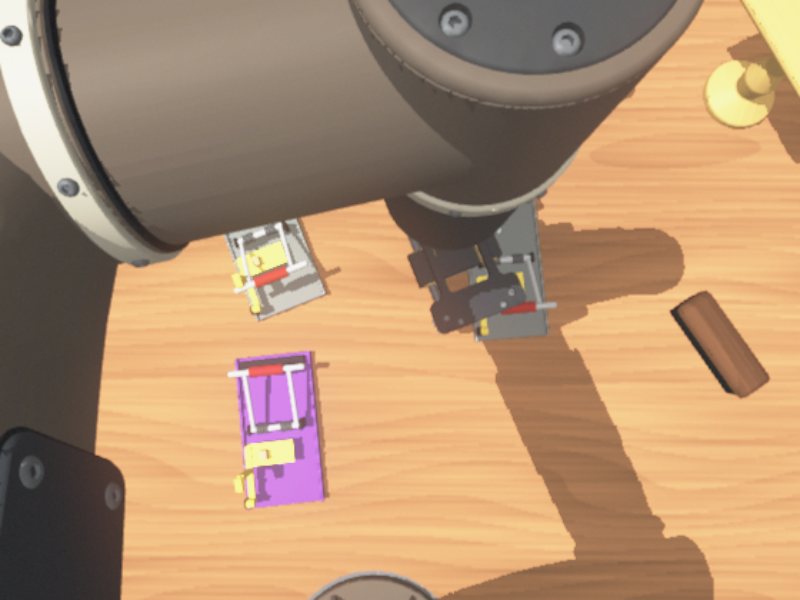

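View pics/c9.png

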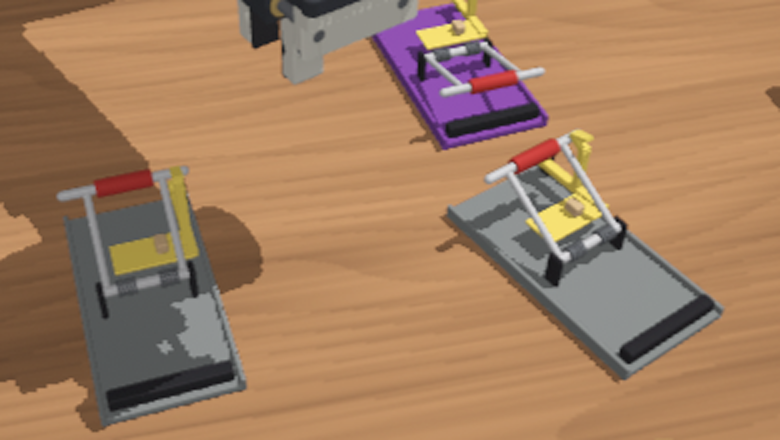

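The bar is drawn back and hooked under the yellow catch (crop (335,140)), and the other grey trap is still set, with its sleeve at (123,182). The robot is at z 0.22 and touching nothing. I hand the job in.

```bash
python3 -c "
from plant import job
print(job.close_job())"
```

```text
the job is handed in; nothing more can be done
None
```

The gone-off grey trap is set again, and I handed the job in at about 16.8 s on the robot's clock. I gripped its red sleeve, drew the bar over to about 2.5 rad, and eased it back until the catch carried the load. Then I opened the fingers and lifted clear.

**Last checks:**
- **Catch:** before release, pulling the bar back 3 mm moved it less than 1 mm, and the force reversed.
- **After release:** the force on the tool was near zero. The pictures show the bar under the hook about 2 s after letting go.
- **Other traps:** the other grey trap is still set and the purple one was not touched.
- **Robot:** it stands clear at 0.22 m. The largest wrist force in any reading was about 12 N; forces were only read at the end of each move.

**Disagreement:** midway through the draw, the camera put the bar about 9 mm behind the fingertips, where I had planned 15 mm. That could have been a small slip or a measuring error. I corrected the path for it, and the bar stayed gripped throughout.

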